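# Pack sample jars by height and block the empty bay

### The arm

A 6-joint arm with a two-finger parallel gripper is mounted at the origin on a cart in front of the work surface, level with it; the furniture and walls round the work are solid. World frame = base frame: x ahead of the robot, y to its left, z up, the work surface at z = 0. Lengths are in mm, angles in rad, forces in N, time in s.
With the tool pointing down it reaches from about 325 to 900 mm from the base axis. Payload 6.1 kg.
Tool frame: the origin (TCP) lies midway between the tips of the shut fingers; the grasp point (between the pads) lies 19 mm behind it; z points along the fingers, y is the line along which they close (so a half turn about z gives the same grasp; the last joint's range is limited). The gripper opens to 85 mm and grips with 20 to 120 N. Pads are 22 mm wide; open, the fingers measure 114 mm over their backs; the gripper's body (76 mm by 85 mm) begins 54 mm behind the grasp point. The pads swing forward as they close: fully open they stand 13 mm farther back than shut.
Start: joints at [-1.321, 0.22, 1.526, -0, 1.395, -0.126], TCP at [229.378, -581.379, 231.3] pointing down, gripper open.
Joint ranges: [-2.98, 2.98], [-0.91, 2.08], [0.09, 2.57], [-1.24, 4.39], [0.2, 2.65], [-2.68, 2.68]. Speed limits (rad/s): [2.57, 2.57, 3.01, 3.14, 3.14, 3.14].

### API

Orientations are given as a unit quaternion [w, x, y, z].
In Python, from bench import observe, eyes, order gives the robot as it stands.
- The arm moves only by the shell command python3 -m handwheel 'ROWS' [OPENING]. ROWS is a JSON object of lists of equal length, an entry for each row: "delta_pos": the shift along the tool's x, y, z normalised to -1 to 1, where 1 is 2.5 cm, a list of three; "dr": the turn, a rotation vector about the tool's x, y, z normalised to -1 to 1, where 1 is 0.1 rad, a list of three. In form: {"delta_pos": [[dx, dy, dz], ...], "dr": [[ax, ay, az], ...]}. A call has 1 to 5 rows; each row shifts and turns the commanded pose from where the row before left it, along the tool's axes as they then stand; what a row does not reach is not made up. A row lasts 1/10 s, in which the tool goes at most 50 mm and 8.59 degrees, less where a joint would pass 70% of its speed; a pose out of reach is approached as far as the arm can. A call with a number of a shift or a turn outside -1 to 1 is refused whole. A call with a gripper value outside its range is refused whole. OPENING is the opening, from -1 (shut) to 1 (fully open), set as the call begins (- or left out, the last holds). The fingers move at their own pace and stop on an object; the grip force is fixed at half the most. Time passes only in rows, so rows that do not move let the fingers close. It gives the time, the measured TCP pose, the force, the opening and the grip force at its end, in the units of the state.
- observe(): the state, without advancing time (a new reading comes with each control period).
- eyes.snapshot(name): name is "scene" or "top" or "wrist"; returns the picture (480x640x3 uint8, red, green, blue); there is no depth.
- eyes.calibration(name): a dict with "mtx" (3x3 intrinsics, pixels), "R" (3x3) and "t" (3): a world point X has camera coordinates R X + t. Camera axes: x right, y down, z forward; pixel columns grow to the right and rows downward; lengths in mm; the calibration is good to about 2 mm. A picture is of the moment at which its call begins: read the wrist's pose just before it. calibration takes no time and is no camera call; for the wrist camera it gives the pose at the moment of the call.
- order.hand_in(): hands the job in; it is judged then, once.
The state is a dict: "time": time; "joint_positions": joint angles; "joint_vel": joint speeds; "tau": joint torques, N m; "tcp_pos": TCP position; "ee_rot": TCP orientation; "ft_force": force on the tool from outside, world axes, zero at the start; "torque": the same for the moment, N m; "width": opening from 0.0 (shut) to 1.0 (fully open); "finger_force": force on a finger pad.
Only numpy, scipy, OpenCV 4.12 (cv2) and the standard library are available. Lean on these libraries where they do the work, as an engineer would, in place of code of your own. Each camera call takes 0.05 s, during which the arm holds its last target. There are 200 camera calls.

### The job

Pack the three sample jars standing around the grey four-bay tray (not those in the far left corner of the desk) upright into its bays in order of height: the tallest in the bay next to the orange disc, then the middle one, then the shortest in the following bays. When all three jars stand in their bays, set the blue foam block flat into the one bay left empty so that no jar can topple into it. Never let a jar fall over, and leave the mouse, the petri dish and the thermometer clock where they are.

Things in the scene. Friction and masses are not known exactly. Their poses are not given: they have to be found in the camera images.
- tray: Grey transport tray, fixed to the desk, 68 x 332 mm, black rubber bay floors. Origin: centre of its underside, on the desk. Its long axis is its own y. Four square bays, 60 x 60 mm inside, lie in a row with centres at y = -96, -32, +32, +96 mm, x = 0; bay floors 5 mm above the underside, walls and dividers 4 mm thick with tops 16 mm above the underside. A flat tab at each end of the row carries a marker disc (one orange, one white).
- orange_disc: Orange marker disc, 26 mm across, 4 mm thick, fixed on one end tab of the tray (147 mm from the tray's centre, at its +y or its -y end; a white disc is on the other tab). Marks the end where the tallest jar goes. Origin: centre of its underside.
- white_cap_jar: Tallest jar: clear sample jar with a white cap and brown contents, 36 mm diameter, 67 mm high, cap (36 mm across) from 54 mm up, cap does not turn. About 70 g, standing upright. Origin: centre of its underside, z up.
- black_cap_jar: Middle jar: clear sample jar with a black cap, 44 mm diameter, 57 mm high, cap (42 mm across) from 44 mm up, cap does not turn. About 70 g, standing upright. Origin: centre of its underside, z up.
- red_cap_jar: Shortest jar: clear sample jar with a red cap, 38 mm diameter, 50 mm high, cap (38 mm across) from 37 mm up, cap does not turn. About 70 g, standing upright. Origin: centre of its underside, z up.
- foam_block: Blue block of stiff foam (rigid to the grip), 44 x 44 mm, 42 mm high, about 30 g. Origin: centre of its underside, x and y along its sides, z up.
- mouse: Black computer mouse, 61 x 116 x 36 mm, loose, a bystander. Origin: centre of its underside.
- petri_dish: Glass petri dish with chips, 60 mm across, 13 mm high, loose, a bystander. Origin: centre of its underside.
- thermo_clock: Small white thermometer clock, 21 x 44 x 44 mm, standing loose, a bystander. Origin: centre of its underside.
There are look-alikes about, which are no part of the job. Several things have the shape of the foam_block; the one meant has the colours described above.

How it is judged (in metres and radians):
On the way, in this order (a step that is already met when the one before it is completed fails the run):
1. the three jars stand in their bays, tallest next to the orange disc, before the foam block is set in its bay (x of white_cap_jar in the frame of tray between -0.013 and 0.013 m and horizontal distance between white_cap_jar and orange_disc between 0.037 and 0.065 m and z of white_cap_jar in the frame of tray between 0.001 and 0.009 m and angle between each of white_cap_jar, black_cap_jar, red_cap_jar's own z axis and vertical below 0.12 rad and linear speed of each of white_cap_jar, black_cap_jar, red_cap_jar below 0.02 m/s and x of black_cap_jar in the frame of tray between -0.013 and 0.013 m and horizontal distance between black_cap_jar and orange_disc between 0.101 and 0.129 m and z of black_cap_jar in the frame of tray between 0.001 and 0.009 m and x of red_cap_jar in the frame of tray between -0.013 and 0.013 m and horizontal distance between red_cap_jar and orange_disc between 0.165 and 0.193 m and z of red_cap_jar in the frame of tray between 0.001 and 0.009 m), for 0.2 s.
2. the foam block sits in the remaining bay (all of step 1 and x of foam_block in the frame of tray between -0.013 and 0.013 m and horizontal distance between foam_block and orange_disc between 0.229 and 0.257 m and z of foam_block in the frame of tray between 0.001 and 0.009 m and angle between foam_block's own z axis and vertical below 0.12 rad and linear speed of foam_block below 0.02 m/s), for 0.2 s.
At the end, for the whole second after the job is handed in: Counted from the orange disc, the bays hold white-cap, black-cap, red-cap jar, foam block: each within 13 mm of the tray's centre line, at 51, 115, 179, 243 mm (+-14) from the disc, base within 4 mm of the bay floor, tilt under 0.12 rad, slower than 0.02 m/s (all of step 2); the robot touches nothing.
It fails at once if the mouse is moved by more than 25 mm (distance of mouse from where it was at the start of the episode above 0.025 m).
It fails at once if the petri dish is moved by more than 25 mm (distance of petri_dish from where it was at the start of the episode above 0.025 m).
It fails at once if the thermometer clock is moved by more than 25 mm (distance of thermo_clock from where it was at the start of the episode above 0.025 m).
It fails at once if a jar is tipped over (angle between any of white_cap_jar, black_cap_jar, red_cap_jar's own z axis and vertical above 0.7 rad).
It also fails if it takes over 96 s, if anything falls off the work surface, if the arm or the gripper's body presses on something with over 40 N, if the wrist force passes 120 N, or if a joint passes its speed limit or range.

## Working session

There is one attempt and no reset: what is moved stays moved. The work goes in short steps, Python scripts to look and compute and a shell command to move; the robot and the scene stay as the last step left them, time stands still between calls to the robot, and variables do not carry over. Pictures are saved under pics/ and viewed, at most 14 in all, crops included, and the job is handed in when it is done.

```bash
ls; mkdir -p pics
cat > h.py <<'E'
import numpy as np, cv2
from bench import observe, eyes, order
def snap(n,f):
    im=eyes.snapshot(n); cv2.imwrite('pics/'+f+'.png',im[:,:,::-1]); return im
def ray(c,u,v,z):
    "pixel -> world point on plane z"
    R=np.array(c['R']);t=np.array(c['t']).ravel()
    d=R.T@np.linalg.inv(np.array(c['mtx']))@[u,v,1]; o=-R.T@t
    return o+d*(z-o[2])/d[2]
E
python3 - <<'E'
from h import *
for n in('scene','top'):
    snap(n,n+'0'); c=eyes.calibration(n); print(n,np.round(-np.array(c['R']).T@np.array(c['t']).ravel()),np.round(c['mtx'],1).tolist())
s=observe(); print(s)
E
```

```text
pics
scene [ 45. 781. 831.] [[568.8, 0.0, 317.4], [0.0, 568.8, 237.3], [0.0, 0.0, 1.0]]
top [ 551.   17. 1456.] [[554.0, 0.0, 315.6], [0.0, 554.0, 241.6], [0.0, 0.0, 1.0]]
{'time': 0.1, 'joint_positions': array([-1.32110601e+00,  2.21168881e-01,  1.52749660e+00, -3.71896612e-07,
        1.39471913e+00, -1.26116415e-01]), 'joint_vel': array([-0.00052605, -0.00293007, -0.00272185,  0.0004094 , -0.00035725,
       -0.00054772]), 'tau': array([ 1.06376785e-03, -4.98243713e+01, -3.90545189e+01, -1.80854295e-04,
        5.71986879e-03, -1.25308122e-05]), 'tcp_pos': array([ 229.23884709, -580.84896394,  230.29531268]), 'ee_rot': array([-8.94257055e-04,  9.82397644e-01,  1.86799537e-01, -5.55072321e-05]), 'ft_force': array([-0.51432568,  0.36089734,  0.20545373]), 'torque': array([-0.02751124, -0.02957999,  0.01870797]), 'finger_force': 0.0, 'width': 1.0025247981727436}
```

View pics/top0.png

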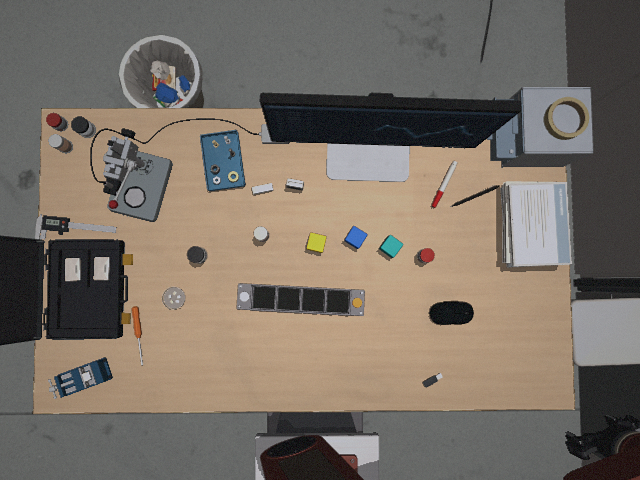

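View pics/scene0.png

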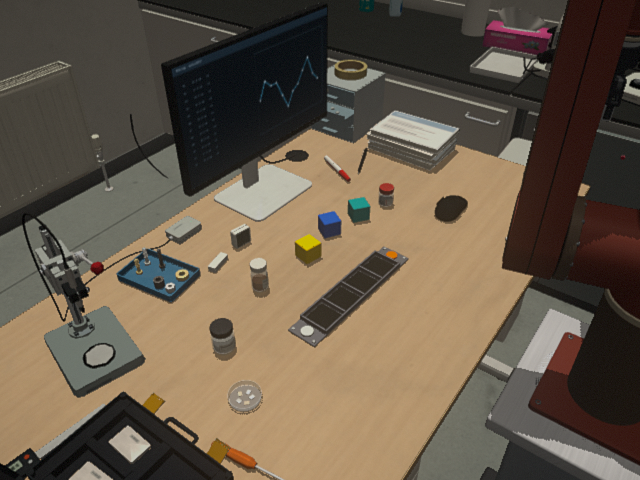

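Top view: the jars are white (261,233), black (197,255) and red (426,256). The orange disc is at (357,302) and the white disc at (244,297). There are three block candidates: yellow (316,242), blue (356,237) and teal (391,246). Blue fits the description. The jars in the far left corner, around (60,125), are decoys. Next I'll measure and confirm with a crop.

Run:
```python
from h import *
im=cv2.imread('pics/top0.png'); hsv=cv2.cvtColor(im,cv2.COLOR_BGR2HSV); c=eyes.calibration('top')
def blob(name,lo,hi,box,z):
    x0,y0,x1,y1=box; m=cv2.inRange(hsv[y0:y1,x0:x1],np.array(lo),np.array(hi))
    n,l,s,ce=cv2.connectedComponentsWithStats(m); k=1+np.argmax(s[1:,4])
    u,v=ce[k]+[x0,y0]; r=cv2.minAreaRect(cv2.findContours((l==k).astype('u1'),0,2)[0][0])
    print(name,np.round([u,v],1),s[k,2:],np.round(ray(c,u,v,z),0),'ang',round(r[2],1)); return ray(c,u,v,z)
o=blob('orange',(8,120,120),(25,255,255),(345,290,370,315),10)
w=blob('wdisc',(0,0,170),(180,60,255),(236,287,252,307),10)
d=o-w; print('len',np.linalg.norm(d[:2]),'dir deg',np.degrees(np.arctan2(d[1],d[0])))
blob('white',(0,0,170),(180,60,255),(250,223,272,243),67)
blob('black',(0,0,0),(180,255,60),(184,243,210,259),57)
blob('red',(0,130,80),(8,255,255),(414,245,438,267),50)
blob('blue',(105,120,60),(125,255,255),(342,223,370,252),42)
crop=np.hstack([im[215:275,170:280],im[215:275,300:445]]); cv2.imwrite('pics/crop1.png',cv2.resize(crop,None,fx=3.1,fy=3.1,interpolation=cv2.INTER_CUBIC))
```

```text
orange [356.7 302.4] [10 10 77] [ 490. -105.   10.] ang 90.0
wdisc [243.9 296. ] [ 9  9 68] [508. 188.  10.] ang 90.0
len 293.2635312986208 dir deg -93.58001384864842
white [260.  232.6] [ 13  14 136] [669. 141.  67.] ang 45.0
black [195.  252.9] [ 16  12 143] [619. 306.  57.] ang 90.0
red [426.9 254.7] [ 14  14 148] [ 611. -282.   50.] ang 90.0
blue [355.6 236.9] [ 22  22 285] [ 658. -101.   42.] ang 31.0
```

View pics/crop1.png

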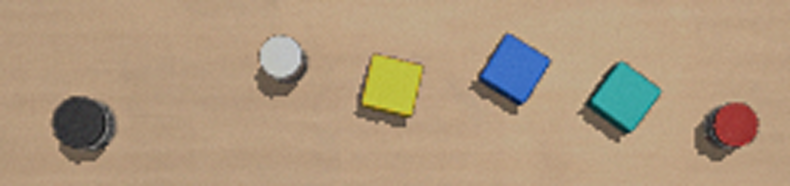

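The crop shows all three jars with caps as described, and the blue block sits between yellow and teal. I'll turn the tool so the fingers close across the tray (tool y at -3.6°).

```bash
cat >> h.py <<'E'
def go(x,y,z,yaw=-3.6):
    "print shift left in tool axes (mm, units) and z turn for tool-y heading yaw [deg]"
    from scipy.spatial.transform import Rotation as Ro
    s=observe(); q=s['ee_rot']; M=Ro.from_quat([q[1],q[2],q[3],q[0]]).as_matrix()
    h=np.degrees(np.arctan2(M[1,1],M[0,1])); e=(yaw-h+90)%180-90
    d=M.T@(np.array([x,y,z])-s['tcp_pos'])
    print('t',round(s['time'],2),'tcp',np.round(s['tcp_pos'],1),'yaw',round(h,1),'w',round(s['width'],3),'F',np.round(s['ft_force'],1),'| units',np.round(d/25,2),'drz units',round(-np.radians(e)/.1,2),'tilt',np.round(M[:,2],3))
E
H="python3 -m handwheel"
$H '{"delta_pos":[[0,0,0],[0,0,0],[0,0,0],[0,0,0],[0,0,0]],"dr":[[0,0,-0.95],[0,0,-0.95],[0,0,-0.95],[0,0,-0.95],[0,0,-0.95]]}' 1
$H '{"delta_pos":[[0,0,0],[0,0,0],[0,0,0],[0,0,0],[0,0,0]],"dr":[[0,0,-0.95],[0,0,-0.95],[0,0,-0.95],[0,0,-0.95],[0,0,-0.95]]}'
$H '{"delta_pos":[[0,0,0],[0,0,0],[0,0,0]],"dr":[[0,0,-0.95],[0,0,-0.95],[0,0,0]]}'
python3 -c "from h import *;go(611,-282,190)"
```

```text
time: 0.6
tcp_pos: [229.3, -581.0, 230.6]
ee_rot: [-0.001, 0.91, 0.414, 0.0]
ft_force: [0.6, -0.7, -0.1]
width: 0.998
finger_force: 0.0
time: 1.1
tcp_pos: [229.3, -581.0, 230.6]
ee_rot: [-0.001, 0.787, 0.617, 0.0]
ft_force: [0.8, -1.1, -0.1]
width: 1.0
finger_force: 0.0
time: 1.4
tcp_pos: [229.3, -581.1, 230.7]
ee_rot: [-0.0, 0.726, 0.688, 0.0]
ft_force: [1.1, -0.1, 0.0]
width: 1.003
finger_force: 0.0
t 1.4 tcp [ 229.3 -581.1  230.7] yaw -3.1 w 1.003 F [ 1.1 -0.1  0. ] | units [12.77 14.6   1.64] drz units 0.09 tilt [-0.     0.001 -1.   ]
```

```bash
H="python3 -m handwheel"
$H '{"delta_pos":[[0.85,0.97,0],[0.85,0.97,0],[0.85,0.97,0],[0.85,0.97,0],[0.85,0.97,0]],"dr":[[0,0,0.1],[0,0,0],[0,0,0],[0,0,0],[0,0,0]]}' >/dev/null
$H '{"delta_pos":[[0.85,0.97,0],[0.85,0.97,0],[0.85,0.97,0],[0.85,0.97,0],[0.85,0.97,0]],"dr":[[0,0,0],[0,0,0],[0,0,0],[0,0,0],[0,0,0]]}' >/dev/null
$H '{"delta_pos":[[0.85,0.97,0],[0.85,0.97,0],[0.85,0.97,0],[0.85,0.97,0],[0,0,0]],"dr":[[0,0,0],[0,0,0],[0,0,0],[0,0,0],[0,0,0]]}' >/dev/null
python3 -c "
from h import *;go(611,-282,190);snap('wrist','w1');c=eyes.calibration('wrist');print(c)"
```

```text
t 2.9 tcp [ 589.7 -303.2  230.7] yaw -3.7 w 1.002 F [-1.   0.4 -0.8] | units [0.9  0.79 1.63] drz units -0.01 tilt [ 0.001  0.001 -1.   ]
{'mtx': array([[380.28013727,   0.        , 323.17984738],
       [  0.        , 380.28013727, 234.88265456],
       [  0.        ,   0.        ,   1.        ]]), 'R': array([[ 9.97935709e-01, -6.42196137e-02, -4.02159189e-04],
       [-6.08591606e-02, -9.47678617e-01,  3.13371029e-01],
       [-2.05056841e-02, -3.12699665e-01, -9.49630684e-01]]), 't': array([-605.60599508, -293.62202213,  296.26497581])}
```

View pics/w1.png

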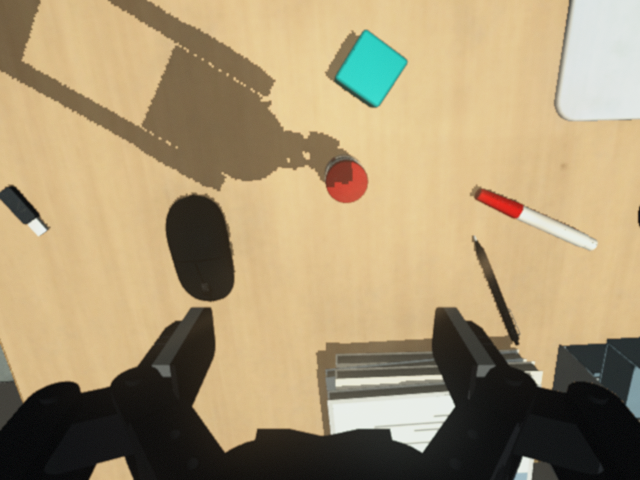

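Wrist view: red cap at about (346,182), teal block at (371,68), mouse at (200,247). The fingers are below it in the image. I'll compute the cap position.

```bash
cat >> h.py <<'E'
def find(im,lo,hi,z,c,near=None,r=60):
    "blob by HSV mask (nearest window 'near'); enclosing circle + min rect -> world"
    hsv=cv2.cvtColor(im,cv2.COLOR_RGB2HSV); m=cv2.inRange(hsv,np.array(lo),np.array(hi))
    if near is not None:
        w=np.zeros_like(m); cv2.circle(w,near,r,255,-1); m&=w
    k=max(cv2.findContours(m,0,2)[0],key=cv2.contourArea)
    (u,v),rad=cv2.minEnclosingCircle(k); p=ray(c,u,v,z); e=ray(c,u+rad,v,z)
    b=cv2.minAreaRect(k); B=[ray(c,*x,z)[:2] for x in cv2.boxPoints(b)]; s=[B[1]-B[0],B[2]-B[1]]
    print('px',np.round([u,v],1),'world',np.round(p,1),'dia',round(2*np.linalg.norm(e-p),1),'rect c',np.round(np.mean(B,0),1),'sides',[round(np.linalg.norm(x),1) for x in s],'heading',[round(np.degrees(np.arctan2(x[1],x[0])),1) for x in s]); return p
E
python3 -c "
from h import *;im=cv2.imread('pics/w1.png')[:,:,::-1].copy();find(im,(0,120,60),(8,255,255),50,eyes.calibration('wrist'),(346,182),40);go(611,-282,190)"
```

```text
px [346. 181.] world [ 608.2 -283.8   50. ] dia 36.2 rect c [ 608.6 -284.5] sides [np.float64(34.5), np.float64(35.3)] heading [np.float64(-3.7), np.float64(-91.6)]
t 2.95 tcp [ 588.3 -304.6  230.6] yaw -3.7 w 1.002 F [-0.1  1.3  0.4] | units [0.96 0.85 1.63] drz units -0.01 tilt [-0.001  0.001 -1.   ]
```

```bash
H="python3 -m handwheel"
$H '{"delta_pos":[[0.44,0.38,0],[0.43,0.38,0],[0,0,1],[0,0,1],[0,0,1]],"dr":[[0,0,0],[0,0,0],[0,0,0],[0,0,0],[0,0,0]]}' >/dev/null
$H '{"delta_pos":[[0,0,1],[0,0,0.9],[0,0,0.9],[0,0,0],[0,0,0]],"dr":[[0,0,0],[0,0,0],[0,0,0],[0,0,0],[0,0,0]]}' >/dev/null
python3 -c "
from h import *;go(608.5,-284,13);snap('wrist','w2')"
```

```text
t 3.95 tcp [ 607.6 -285.7   86.3] yaw -3.8 w 1.002 F [-0.5 -1.1  0.4] | units [0.07 0.04 2.93] drz units -0.03 tilt [-0.001  0.001 -1.   ]
```

View pics/w2.png

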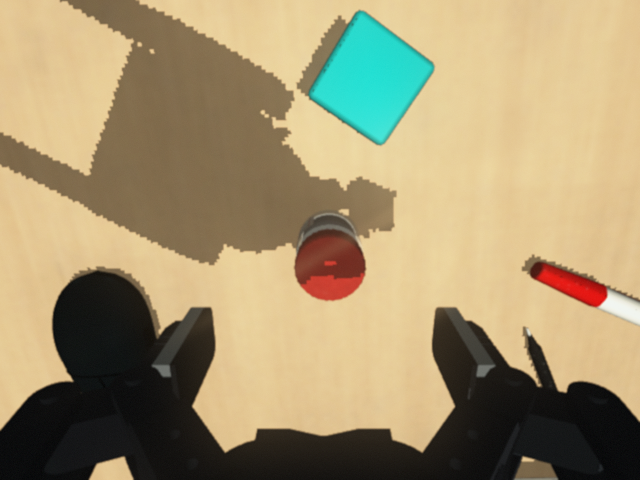

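The jar is at (330,265), centred between the fingers, and the mouse is clear. I'll descend and grip.

```bash
H="python3 -m handwheel"
$H '{"delta_pos":[[0.07,0.04,0.95],[0,0,1],[0,0,0.95],[0,0,0],[0,0,0]],"dr":[[0,0,0],[0,0,0],[0,0,0],[0,0,0],[0,0,0]]}'
$H '{"delta_pos":[[0,0,0],[0,0,0],[0,0,0],[0,0,0],[0,0,0]],"dr":[[0,0,0],[0,0,0],[0,0,0],[0,0,0],[0,0,0]]}' -1 >/dev/null
$H '{"delta_pos":[[0,0,0],[0,0,0],[0,0,0],[0,0,0],[0,0,0]],"dr":[[0,0,0],[0,0,0],[0,0,0],[0,0,0],[0,0,0]]}'
$H '{"delta_pos":[[0,0,-0.5],[0,0,-0.7],[0,0,-0.9],[0,0,-0.9],[0,0,-1]],"dr":[[0,0,0],[0,0,0],[0,0,0],[0,0,0],[0,0,0]]}'
python3 -c "from h import *;go(501,74,120)"
```

```text
time: 4.5
tcp_pos: [609.5, -284.6, 15.3]
ee_rot: [0.001, 0.73, 0.684, 0.0]
ft_force: [-0.3, -0.8, 0.2]
width: 1.002
finger_force: 0.0
time: 5.5
tcp_pos: [609.9, -284.8, 15.5]
ee_rot: [0.001, 0.73, 0.684, 0.0]
ft_force: [0.3, -0.3, 6.4]
width: 0.418
finger_force: 60.6
time: 6.0
tcp_pos: [608.6, -284.0, 115.6]
ee_rot: [-0.0, 0.73, 0.684, 0.0]
ft_force: [-0.1, -0.2, -0.9]
width: 0.419
finger_force: 60.3
t 6.0 tcp [ 608.6 -284.   115.6] yaw -3.7 w 0.419 F [-0.1 -0.2 -0.9] | units [14.01 -5.22 -0.18] drz units -0.02 tilt [-0.  0. -1.]
```

```bash
H="python3 -m handwheel"
$H '{"delta_pos":[[0.9,-0.37,0],[0.96,-0.37,0],[1,-0.37,0],[1,-0.37,0],[1,-0.37,0]],"dr":[[0,0,0],[0,0,0],[0,0,0],[0,0,0],[0,0,0]]}' >/dev/null
$H '{"delta_pos":[[1,-0.37,0],[1,-0.37,0],[1,-0.37,0],[1,-0.37,0],[1,-0.37,0]],"dr":[[0,0,0],[0,0,0],[0,0,0],[0,0,0],[0,0,0]]}' >/dev/null
$H '{"delta_pos":[[1,-0.37,0],[1,-0.37,0],[1,-0.37,0],[0.9,-0.37,0],[0.2,0,0]],"dr":[[0,0,0],[0,0,0],[0,0,0],[0,0,0],[0,0,0]]}'
python3 -c "
from h import *;im=snap('wrist','w3');go(501,74,20);c=eyes.calibration('wrist')
for d in ((490,-105,10),(508,188,10)):
  X=np.array(c['R'])@d+np.array(c['t']).ravel();print(np.array(c['mtx'])@X/X[2])"
```

```text
time: 7.5
tcp_pos: [501.4, 74.5, 114.9]
ee_rot: [-0.0, 0.729, 0.685, 0.0]
ft_force: [-0.1, -0.4, -1.8]
width: 0.418
finger_force: 60.3
t 7.55 tcp [502.2  74.1 115. ] yaw -3.6 w 0.418 F [-0.5  0.4 -0.1] | units [-0.01 -0.05  3.8 ] drz units 0.0 tilt [ 0.001  0.    -1.   ]
[323.04671455 438.20591609   1.        ]
[322.26705185  49.07483015   1.        ]
```

View pics/w3.png

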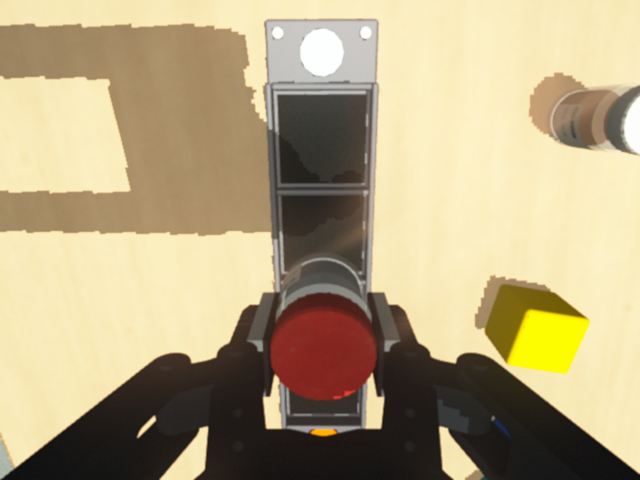

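White disc at (321,52), predicted (322,49), so the tray pose holds within about 2 mm. The jar is upright in the grip, so I'll lower it.

```bash
H="python3 -m handwheel"
$H '{"delta_pos":[[0,-0.05,0.9],[0,0,1],[0,0,0.9],[0,0,0.6],[0,0,0.3]],"dr":[[0,0,0],[0,0,0],[0,0,0],[0,0,0],[0,0,0]]}'
$H '{"delta_pos":[[0,0,0.08],[0,0,0],[0,0,0]],"dr":[[0,0,0],[0,0,0],[0,0,0]]}'
```

```text
time: 8.05
tcp_pos: [500.5, 71.7, 20.3]
ee_rot: [-0.0, 0.73, 0.683, -0.001]
ft_force: [-2.3, -0.8, 27.1]
width: 0.42
finger_force: 65.4
time: 8.35
tcp_pos: [502.1, 72.0, 20.4]
ee_rot: [0.001, 0.73, 0.684, 0.001]
ft_force: [-0.1, -0.8, 2.2]
width: 0.42
finger_force: 60.7
```

```bash
H="python3 -m handwheel"
$H '{"delta_pos":[[0,0,0],[0,0,0],[0,0,0],[0,0,0],[0,0,0]],"dr":[[0,0,0],[0,0,0],[0,0,0],[0,0,0],[0,0,0]]}' 1
$H '{"delta_pos":[[0,0,-0.4],[0,0,-0.9],[0,0,-1],[0,0,-1],[0,0,-1]],"dr":[[0,0,0],[0,0,0],[0,0,0],[0,0,0],[0,0,0]]}' >/dev/null
$H '{"delta_pos":[[0,0,-1],[0,0,-1],[0,0,-1],[0,0,0],[0,0,0]],"dr":[[0,0,0],[0,0,0],[0,0,0],[0,0,0],[0,0,0]]}' >/dev/null
python3 -c "
from h import *;im=snap('wrist','w4');c=eyes.calibration('wrist');go(615,280,190)
find(im,(0,120,60),(8,255,255),55,c,None)
for x in ((658,-101,42),(669,141,67),(502,72,55)):
  X=np.array(c['R'])@x+np.array(c['t']).ravel();print(np.array(c['mtx'])@X/X[2])"
```

```text
time: 8.85
tcp_pos: [500.9, 72.6, 19.3]
ee_rot: [-0.0, 0.73, 0.684, 0.0]
ft_force: [0.1, -0.4, -0.1]
width: 0.999
finger_force: 0.0
t 9.9 tcp [500.6  72.6 201.5] yaw -3.7 w 1.003 F [-0.8  0.2  0. ] | units [8.57 4.03 0.46] drz units -0.02 tilt [-0.  0. -1.]
px [323.7 214.3] world [500.2  74.5  55. ] dia 37.3 rect c [500.3  74. ] sides [np.float64(36.3), np.float64(36.3)] heading [np.float64(41.5), np.float64(-48.9)]
[500.55229465 377.66341261   1.        ]
[560.93262559 110.93381477   1.        ]
[326.25896541 217.22715249   1.        ]
```

View pics/w4.png

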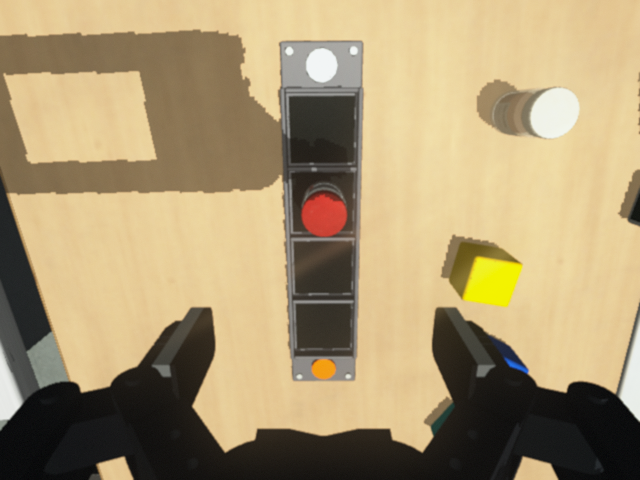

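Red jar stands in the second bay from the white disc, cap at (324,214) → world (500,74). White cap at (553,112). Next is the black jar.

```bash
H="python3 -m handwheel"
python3 -c "
from h import *;im=cv2.imread('pics/w4.png')[:,:,::-1].copy();c=eyes.calibration('wrist');find(im,(0,0,170),(180,50,255),67,c,(553,112),33)"
$H '{"delta_pos":[[0.9,0.45,0],[0.9,0.45,0],[0.9,0.45,0],[0.9,0.45,0],[0.9,0.45,0]],"dr":[[0,0,0],[0,0,0],[0,0,0],[0,0,0],[0,0,0]]}' >/dev/null
$H '{"delta_pos":[[0.9,0.45,0],[0.9,0.45,0],[0.9,0.45,0],[0.9,0.45,0],[0,0,0]],"dr":[[0,0,0],[0,0,0],[0,0,0],[0,0,0],[0,0,0]]}' >/dev/null
python3 -c "
from h import *;im=snap('wrist','w5');c=eyes.calibration('wrist');go(615,305,190)
X=np.array(c['R'])@(615,305,57)+np.array(c['t']).ravel();p=np.array(c['mtx'])@X/X[2];print(p)
find(im,(0,0,0),(180,255,70),57,c,tuple(int(a) for a in p[:2]),50)"
```

```text
px [553.6 112.4] world [664.  140.3  67. ] dia 38.3 rect c [664.3 139.8] sides [np.float64(33.4), np.float64(33.3)] heading [np.float64(66.7), np.float64(-26.9)]
t 10.95 tcp [614.3 268.8 199.4] yaw -3.6 w 1.0 F [ 0.4 -0.3  0.2] | units [ 1.45 -0.06  0.37] drz units -0.01 tilt [-0.003 -0.001 -1.   ]
[322.91042726 171.13399972   1.        ]
px [321.5 171.1] world [613.9 305.1  57. ] dia 41.0 rect c [614.1 304.5] sides [np.float64(39.0), np.float64(39.5)] heading [np.float64(40.4), np.float64(-47.7)]
```

View pics/w5.png

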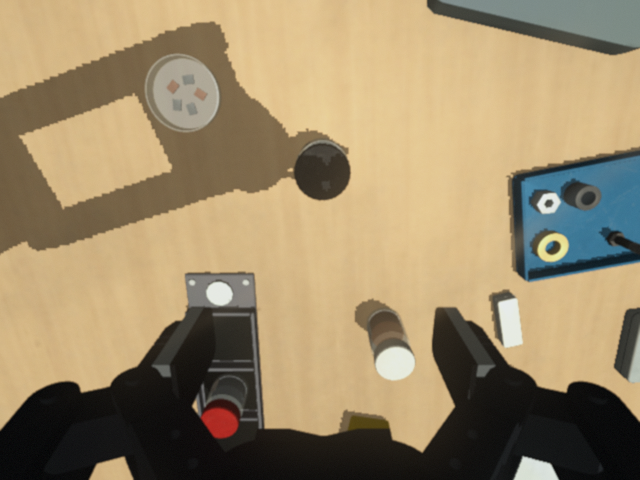

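Black cap at (321,171) → world (614,305), diameter 41, as expected. The petri dish at (182,93) is clear.

```bash
H="python3 -m handwheel"
$H '{"delta_pos":[[0.75,-0.1,0],[0.7,0,0],[0,0,0.9],[0,0,1],[0,0,1]],"dr":[[0,0,0],[0,0,0],[0,0,0],[0,0,0],[0,0,0]]}' >/dev/null
$H '{"delta_pos":[[0,0,1],[0,0,1],[0,0,1],[0,0,0.9],[0,0,0.65]],"dr":[[0,0,0],[0,0,0],[0,0,0],[0,0,0],[0,0,0]]}'
$H '{"delta_pos":[[0,0,0],[0,0,0],[0,0,0],[0,0,0],[0,0,0]],"dr":[[0,0,0],[0,0,0],[0,0,0],[0,0,0],[0,0,0]]}' -1
$H '{"delta_pos":[[0,0,0],[0,0,0],[0,0,0]],"dr":[[0,0,0],[0,0,0],[0,0,0]]}'
$H '{"delta_pos":[[0,0,-0.5],[0,0,-0.9],[0,0,-1],[0,0,-1],[0,0,-1]],"dr":[[0,0,0],[0,0,0],[0,0,0],[0,0,0],[0,0,0]]}' >/dev/null
$H '{"delta_pos":[[0,0,-1],[0,0,-0.6],[0,0,0]],"dr":[[0,0,0],[0,0,0],[0,0,0]]}'
python3 -c "from h import *;go(497,9.5,150)"
```

```text
time: 11.95
tcp_pos: [613.7, 304.7, 13.5]
ee_rot: [-0.001, 0.73, 0.684, -0.001]
ft_force: [-0.4, 0.4, 1.4]
width: 1.001
finger_force: 0.0
time: 12.45
tcp_pos: [616.5, 305.0, 17.7]
ee_rot: [0.001, 0.73, 0.684, 0.002]
ft_force: [-0.8, 0.5, 5.4]
width: 0.492
finger_force: 61.3
time: 12.75
tcp_pos: [616.6, 305.0, 17.8]
ee_rot: [0.001, 0.73, 0.684, 0.002]
ft_force: [-0.5, -0.2, 7.0]
width: 0.485
finger_force: 61.4
time: 13.55
tcp_pos: [616.6, 305.0, 169.1]
ee_rot: [0.001, 0.73, 0.684, 0.002]
ft_force: [0.3, 0.9, -0.1]
width: 0.489
finger_force: 60.9
t 13.55 tcp [616.6 305.  169.1] yaw -3.7 w 0.489 F [ 0.3  0.9 -0.1] | units [-12.11  -4.01   0.72] drz units -0.02 tilt [ 0.005  0.002 -1.   ]
```

```bash
H="python3 -m handwheel"
$H '{"delta_pos":[[-0.9,-0.31,0],[-0.93,-0.31,0],[-0.93,-0.31,0],[-0.93,-0.31,0],[-0.93,-0.31,0]],"dr":[[0,0,0],[0,0,0],[0,0,0],[0,0,0],[0,0,0]]}' >/dev/null
$H '{"delta_pos":[[-0.93,-0.31,0],[-0.93,-0.31,0],[-0.93,-0.31,0],[-0.93,-0.31,0],[-0.93,-0.31,0]],"dr":[[0,0,0],[0,0,0],[0,0,0],[0,0,0],[0,0,0]]}' >/dev/null
$H '{"delta_pos":[[-0.93,-0.31,0],[-0.93,-0.31,0],[-0.93,-0.31,0],[0,0,0],[0,0,0]],"dr":[[0,0,0],[0,0,0],[0,0,0],[0,0,0],[0,0,0]]}'
python3 -c "
from h import *;snap('scene','s1');im=cv2.imread('pics/s1.png');cv2.imwrite('pics/s1c.png',cv2.resize(im[140:380,180:480],None,fx=2,fy=2));go(497,9.5,23)"
```

```text
time: 15.05
tcp_pos: [494.2, 10.0, 164.5]
ee_rot: [-0.001, 0.73, 0.683, -0.0]
ft_force: [-0.3, 0.2, -0.1]
width: 0.492
finger_force: 61.0
t 15.1 tcp [494.5  10.4 164.7] yaw -3.8 w 0.492 F [-0.4 -0.1 -0.5] | units [-0.03  0.11  5.67] drz units -0.03 tilt [-0.001  0.001 -1.   ]
```

View pics/s1c.png

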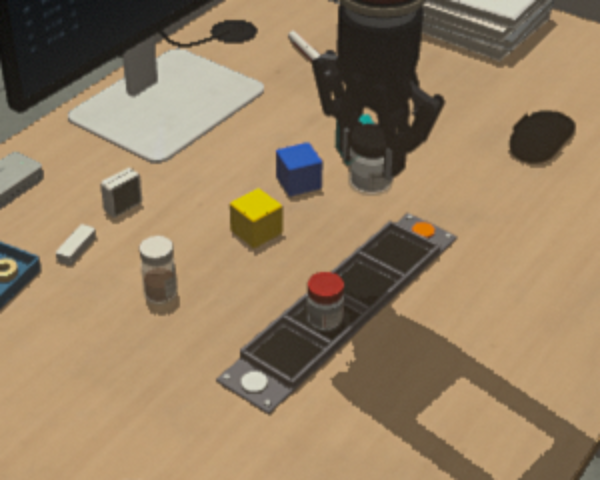

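Scene crop: black jar upright in the grip at (370,160), red jar upright in its bay. Now lowering.

```bash
H="python3 -m handwheel"
$H '{"delta_pos":[[0,0.1,0.9],[0,0,1],[0,0,1],[0,0,1],[0,0,0.8]],"dr":[[0,0,0],[0,0,0],[0,0,0],[0,0,0],[0,0,0]]}'
$H '{"delta_pos":[[0,0,0.5],[0,0,0.3],[0,0,0.1],[0,0,0]],"dr":[[0,0,0],[0,0,0],[0,0,0],[0,0,0]]}'
```

```text
time: 15.6
tcp_pos: [496.8, 11.2, 46.1]
ee_rot: [-0.001, 0.729, 0.684, -0.0]
ft_force: [0.2, 0.2, -1.5]
width: 0.491
finger_force: 61.0
time: 16.0
tcp_pos: [497.8, 10.1, 25.8]
ee_rot: [0.0, 0.73, 0.684, 0.0]
ft_force: [-0.1, 0.4, -0.7]
width: 0.487
finger_force: 61.0
```

```bash
H="python3 -m handwheel"
$H '{"delta_pos":[[0,0,0.1],[0,0,0.05],[0,0,0]],"dr":[[0,0,0],[0,0,0],[0,0,0]]}'
$H '{"delta_pos":[[0,0,0.08],[0,0,0.04],[0,0,0]],"dr":[[0,0,0],[0,0,0],[0,0,0]]}'
```

```text
time: 16.3
tcp_pos: [498.2, 9.8, 22.8]
ee_rot: [0.001, 0.73, 0.684, 0.001]
ft_force: [-0.4, 1.0, 4.3]
width: 0.488
finger_force: 61.4
time: 16.6
tcp_pos: [498.3, 9.8, 22.6]
ee_rot: [0.0, 0.73, 0.684, 0.0]
ft_force: [-15.0, 1.1, 33.5]
width: 0.492
finger_force: 64.7
```

```bash
H="python3 -m handwheel"
$H '{"delta_pos":[[0,0,-0.04],[0,0,0],[0,0,0],[0,0,0],[0,0,0]],"dr":[[0,0,0],[0,0,0],[0,0,0],[0,0,0],[0,0,0]]}' 1
$H '{"delta_pos":[[0,0,-0.4],[0,0,-0.9],[0,0,-1],[0,0,-1],[0,0,-1]],"dr":[[0,0,0],[0,0,0],[0,0,0],[0,0,0],[0,0,0]]}' >/dev/null
$H '{"delta_pos":[[0,0,-1],[0,0,-1],[0,0,-1],[0,0,0],[0,0,0]],"dr":[[0,0,0],[0,0,0],[0,0,0],[0,0,0],[0,0,0]]}' >/dev/null
python3 -c "
from h import *;im=snap('wrist','w6');c=eyes.calibration('wrist');go(665,105,200)
X=np.array(c['R'])@(497.5,10,62)+np.array(c['t']).ravel();p=np.array(c['mtx'])@X/X[2];print(p)
find(im,(0,0,0),(180,255,70),62,c,tuple(int(a) for a in p[:2]),32);find(im,(0,120,60),(8,255,255),55,c)"
```

```text
time: 17.1
tcp_pos: [497.1, 10.0, 19.4]
ee_rot: [-0.0, 0.73, 0.684, -0.0]
ft_force: [-1.0, 0.2, -0.5]
width: 1.003
finger_force: 0.0
t 18.15 tcp [497.   10.  201.9] yaw -3.7 w 1.004 F [ 0.3 -0.6 -0.3] | units [4.23 6.46 0.07] drz units -0.02 tilt [-0.  0. -1.]
[325.10598264 218.8372358    1.        ]
px [320.1 215.4] world [493.9  13.   62. ] dia 44.2 rect c [490.1  20. ] sides [np.float64(43.9), np.float64(21.2)] heading [np.float64(27.5), np.float64(-62.6)]
px [323.2 132.4] world [500.2  74.   55. ] dia 38.2 rect c [500.   73.6] sides [np.float64(36.1), np.float64(36.3)] heading [np.float64(-3.7), np.float64(-92.6)]
```

View pics/w6.png

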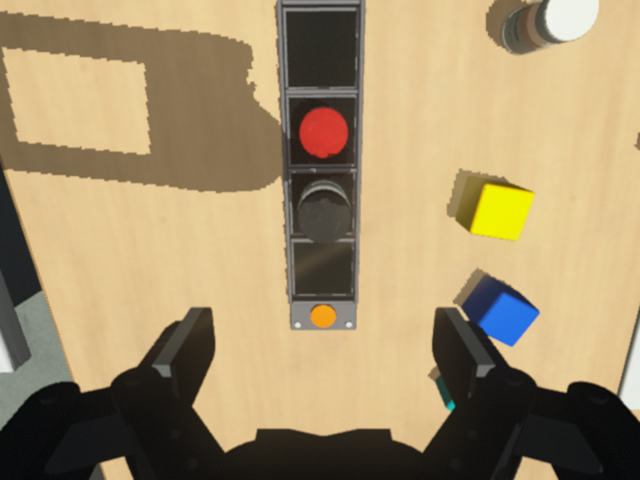

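Wrist view: black jar upright in the third bay at (325,214), next to the red jar at (323,132). The orange-side bay is free. Next is the white jar.

```bash
H="python3 -m handwheel"
$H '{"delta_pos":[[0.6,0.92,0],[0.6,0.92,0],[0.6,0.92,0],[0.6,0.92,0],[0.6,0.92,0]],"dr":[[0,0,0],[0,0,0],[0,0,0],[0,0,0],[0,0,0]]}' >/dev/null
$H '{"delta_pos":[[0.6,0.92,0],[0.6,0.92,0],[0,0,0],[0,0,0]],"dr":[[0,0,0],[0,0,0],[0,0,0],[0,0,0]]}' >/dev/null
python3 -c "
from h import *;im=snap('wrist','w7');c=eyes.calibration('wrist')
X=np.array(c['R'])@(665,140,67)+np.array(c['t']).ravel();p=np.array(c['mtx'])@X/X[2];print(p)
q=find(im,(0,0,170),(180,50,255),67,c,tuple(int(a) for a in p[:2]),45);go(q[0],q[1],20)"
```

```text
[323.78168573 173.40173704   1.        ]
px [325.5 157. ] world [667.  151.6  67. ] dia 23.7 rect c [667.2 151.5] sides [np.float64(13.6), np.float64(19.8)] heading [np.float64(55.0), np.float64(-33.6)]
t 19.1 tcp [663.6 104.  200.5] yaw -3.7 w 0.997 F [-0.6 -0.2 -0.2] | units [1.91 0.03 7.22] drz units -0.02 tilt [-0.003 -0.    -1.   ]
```

```bash
python3 -c "
from h import *;im=cv2.imread('pics/w7.png')[:,:,::-1].copy();c=eyes.calibration('wrist')
q=find(im,(0,0,90),(180,50,255),67,c,(324,173),45);go(665.5,140.5,20)"
```

```text
px [325.9 171.8] world [666.6 141.1  67. ] dia 35.9 rect c [666.2 139.9] sides [np.float64(32.0), np.float64(33.4)] heading [np.float64(-3.7), np.float64(-92.5)]
t 19.1 tcp [663.6 104.  200.5] yaw -3.7 w 0.997 F [-0.6 -0.2 -0.2] | units [1.47 0.   7.22] drz units -0.02 tilt [-0.003 -0.    -1.   ]
```

View pics/w7.png

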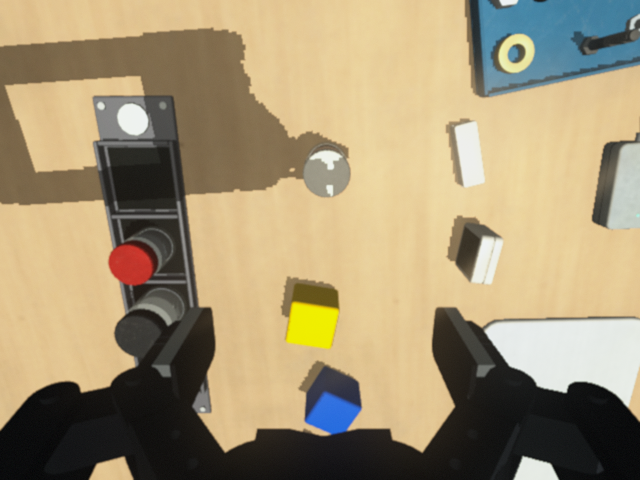

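White cap at (326,172) → world (666,141), diameter 36. The clock at (480,250) is clear.

```bash
H="python3 -m handwheel"
$H '{"delta_pos":[[0.75,0.03,0],[0.72,0,0],[0,0,0.9],[0,0,1],[0,0,1]],"dr":[[0,0,0],[0,0,0],[0,0,0],[0,0,0],[0,0,0]]}' >/dev/null
$H '{"delta_pos":[[0,0,1],[0,0,1],[0,0,1],[0,0,0.9],[0,0,0.5]],"dr":[[0,0,0],[0,0,0],[0,0,0],[0,0,0],[0,0,0]]}'
$H '{"delta_pos":[[0,0,0],[0,0,0],[0,0,0],[0,0,0],[0,0,0]],"dr":[[0,0,0],[0,0,0],[0,0,0],[0,0,0],[0,0,0]]}' -1 >/dev/null
$H '{"delta_pos":[[0,0,0],[0,0,0],[0,0,0],[0,0,0]],"dr":[[0,0,0],[0,0,0],[0,0,0],[0,0,0]]}'
$H '{"delta_pos":[[0,0,-0.5],[0,0,-0.9],[0,0,-1],[0,0,-1],[0,0,-1]],"dr":[[0,0,0],[0,0,0],[0,0,0],[0,0,0],[0,0,0]]}' >/dev/null
$H '{"delta_pos":[[0,0,-1],[0,0,-0.6],[0,0,0]],"dr":[[0,0,0],[0,0,0],[0,0,0]]}'
python3 -c "from h import *;go(493,-54,150)"
```

```text
time: 20.1
tcp_pos: [666.2, 141.9, 17.6]
ee_rot: [-0.001, 0.729, 0.684, -0.001]
ft_force: [-0.4, -0.1, 0.3]
width: 1.0
finger_force: 0.0
time: 21.0
tcp_pos: [669.5, 141.2, 22.1]
ee_rot: [0.001, 0.73, 0.684, 0.001]
ft_force: [-0.5, 0.5, 6.4]
width: 0.396
finger_force: 60.3
time: 21.8
tcp_pos: [669.8, 141.0, 173.6]
ee_rot: [0.002, 0.73, 0.684, 0.002]
ft_force: [0.3, -1.1, 0.3]
width: 0.396
finger_force: 59.9
t 21.8 tcp [669.8 141.  173.6] yaw -3.7 w 0.396 F [ 0.3 -1.1  0.3] | units [-8.24 -6.56  0.9 ] drz units -0.02 tilt [ 0.006  0.    -1.   ]
```

```bash
H="python3 -m handwheel"
$H '{"delta_pos":[[-0.9,-0.73,0],[-0.92,-0.73,0],[-0.92,-0.73,0],[-0.92,-0.73,0],[-0.92,-0.73,0]],"dr":[[0,0,0],[0,0,0],[0,0,0],[0,0,0],[0,0,0]]}' >/dev/null
$H '{"delta_pos":[[-0.92,-0.73,0],[-0.92,-0.73,0],[-0.92,-0.73,0],[-0.92,-0.73,0],[0,0,0]],"dr":[[0,0,0],[0,0,0],[0,0,0],[0,0,0],[0,0,0]]}' >/dev/null
python3 -c "from h import *;go(493,-54.5,27)"
```

```text
t 22.8 tcp [487.9 -56.1 168.1] yaw -3.9 w 0.395 F [ 0.8  0.7 -0.9] | units [0.08 0.22 5.64] drz units -0.05 tilt [-0.004 -0.    -1.   ]
```

```bash
H="python3 -m handwheel"
$H '{"delta_pos":[[0.05,0.15,0.9],[0,0,1],[0,0,1],[0,0,1],[0,0,0.7]],"dr":[[0,0,0],[0,0,0],[0,0,0],[0,0,0],[0,0,0]]}'
$H '{"delta_pos":[[0,0,0.5],[0,0,0.3],[0,0,0.1],[0,0,0]],"dr":[[0,0,0],[0,0,0],[0,0,0],[0,0,0]]}'
$H '{"delta_pos":[[0,0,0.08],[0,0,0.04],[0,0,0]],"dr":[[0,0,0],[0,0,0],[0,0,0]]}'
```

```text
time: 23.3
tcp_pos: [493.1, -52.5, 52.0]
ee_rot: [-0.002, 0.73, 0.684, -0.001]
ft_force: [-0.9, -0.6, -1.7]
width: 0.401
finger_force: 60.0
time: 23.7
tcp_pos: [494.8, -53.4, 32.4]
ee_rot: [0.0, 0.73, 0.684, 0.0]
ft_force: [0.4, 0.1, -1.4]
width: 0.396
finger_force: 60.0
time: 24.0
tcp_pos: [494.8, -53.6, 29.7]
ee_rot: [0.0, 0.73, 0.684, 0.0]
ft_force: [-0.1, 0.8, -1.0]
width: 0.401
finger_force: 60.0
```

```bash
H="python3 -m handwheel"
$H '{"delta_pos":[[0,0,0.08],[0,0,0.04],[0,0,0]],"dr":[[0,0,0],[0,0,0],[0,0,0]]}'
$H '{"delta_pos":[[0,0,0.04],[0,0,0]],"dr":[[0,0,0],[0,0,0]]}'
```

```text
time: 24.3
tcp_pos: [494.8, -53.6, 27.1]
ee_rot: [0.0, 0.73, 0.684, 0.0]
ft_force: [-2.4, -0.0, 5.4]
width: 0.396
finger_force: 60.6
time: 24.5
tcp_pos: [494.9, -53.7, 27.0]
ee_rot: [0.0, 0.73, 0.684, -0.0]
ft_force: [-7.1, 1.0, 14.9]
width: 0.398
finger_force: 61.6
```

```bash
H="python3 -m handwheel"
$H '{"delta_pos":[[0,0,0],[0,0,0],[0,0,0],[0,0,0],[0,0,0]],"dr":[[0,0,0],[0,0,0],[0,0,0],[0,0,0],[0,0,0]]}' 1
$H '{"delta_pos":[[0,0,-0.4],[0,0,-0.9],[0,0,-1],[0,0,-1],[0,0,-1]],"dr":[[0,0,0],[0,0,0],[0,0,0],[0,0,0],[0,0,0]]}' >/dev/null
$H '{"delta_pos":[[0,0,-1],[0,0,-1],[0,0,-1],[-0.5,0,0],[-0.5,0.9,0]],"dr":[[0,0,0],[0,0,0],[0,0,0],[0,0,0],[0,0,0]]}' >/dev/null
$H '{"delta_pos":[[-0.5,0.95,0],[-0.5,0.95,0],[-0.5,0.95,0],[-0.5,0.95,0],[0,0,0]],"dr":[[0,0,0],[0,0,0],[0,0,0],[0,0,0],[0,0,0]]}' >/dev/null
python3 -c "
from h import *;im=snap('wrist','w8');c=eyes.calibration('wrist')
find(im,(105,120,60),(125,255,255),42,c,(323,160),110);go(658,-101,150)"
```

```text
time: 25.0
tcp_pos: [494.4, -53.4, 25.1]
ee_rot: [-0.0, 0.73, 0.684, -0.0]
ft_force: [-0.7, 0.3, -1.0]
width: 0.998
finger_force: 0.0
px [382.7 162.4] world [ 655.8 -100.2   42. ] dia 56.8 rect c [ 655.8 -101.4] sides [np.float64(41.4), np.float64(41.9)] heading [np.float64(56.8), np.float64(-32.5)]
t 26.55 tcp [ 606.8 -137.   206.5] yaw -3.8 w 0.997 F [-0.4  1.6 -0.5] | units [1.57 1.95 2.26] drz units -0.03 tilt [-0.002  0.    -1.   ]
```

View pics/w8.png

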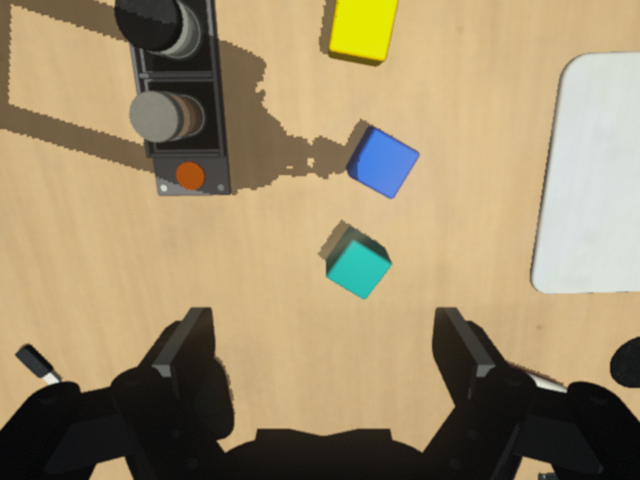

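White jar upright in the orange-side bay at (165,117). Blue block at (384,162) → world (656,-101), sides at -32.5° and 57°. I'll take -32.5°, since those fingers stay clear of teal and yellow.

```bash
H="python3 -m handwheel"
$H '{"delta_pos":[[0,0,0],[0,0,0],[0,0,0],[0,0,0],[0,0,0]],"dr":[[0,0,1],[0,0,1],[0,0,1],[0,0,1],[0,0,1]]}' >/dev/null
$H '{"delta_pos":[[0,0,0],[0,0,0]],"dr":[[0,0,0],[0,0,0]]}' >/dev/null
python3 -c "from h import *;go(656,-101,12,-32.5)"
```

```text
t 27.25 tcp [ 606.2 -135.7  207.7] yaw -32.2 w 0.999 F [0.1 0.5 0.3] | units [2.24 0.95 7.83] drz units 0.05 tilt [-0.  0. -1.]
```

```bash
H="python3 -m handwheel"
$H '{"delta_pos":[[0.75,0.32,0],[0.75,0.32,0],[0.74,0.31,0],[0,0,0.9],[0,0,1]],"dr":[[0,0,0],[0,0,0],[0,0,0],[0,0,0],[0,0,0]]}' >/dev/null
$H '{"delta_pos":[[0,0,1],[0,0,1],[0,0,0.5],[0,0,0],[0,0,0]],"dr":[[0,0,0],[0,0,0],[0,0,0],[0,0,0],[0,0,0]]}' >/dev/null
python3 -c "
from h import *;im=snap('wrist','w9');go(656,-101,12,-32.5)
find(im,(105,120,60),(125,255,255),42,eyes.calibration('wrist'))"
```

```text
t 28.3 tcp [ 657.9 -101.7   99.5] yaw -32.3 w 1.001 F [0.4 0.2 0.5] | units [-0.02 -0.09  3.5 ] drz units 0.03 tilt [ 0.002 -0.001 -1.   ]
px [326.  257.4] world [ 659.  -101.9   42. ] dia 55.6 rect c [ 659.1 -102.3] sides [np.float64(41.1), np.float64(42.5)] heading [np.float64(-32.4), np.float64(-120.4)]
```

View pics/w9.png

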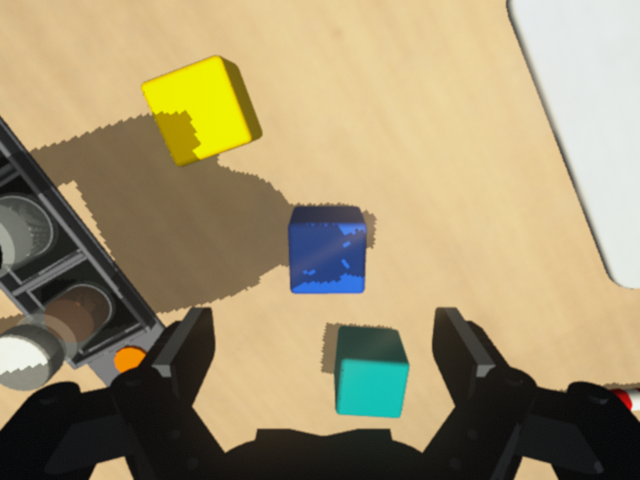

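The block is square to the fingers and centred at (327,250); teal lies outside the finger plane. I'll descend and grip.

```bash
H="python3 -m handwheel"
$H '{"delta_pos":[[0,0,0.9],[0,0,1],[0,0,1],[0,0,0.6],[0,0,0]],"dr":[[0,0,0],[0,0,0],[0,0,0],[0,0,0],[0,0,0]]}'
$H '{"delta_pos":[[0,0,0],[0,0,0],[0,0,0],[0,0,0],[0,0,0]],"dr":[[0,0,0],[0,0,0],[0,0,0],[0,0,0],[0,0,0]]}' -1 >/dev/null
$H '{"delta_pos":[[0,0,0],[0,0,0],[0,0,0],[0,0,0]],"dr":[[0,0,0],[0,0,0],[0,0,0],[0,0,0]]}'
$H '{"delta_pos":[[0,0,-0.5],[0,0,-0.9],[0,0,-1],[0,0,-1],[0,0,-1]],"dr":[[0,0,0],[0,0,0],[0,0,0],[0,0,0],[0,0,0]]}' >/dev/null
$H '{"delta_pos":[[0,0,-1],[0,0,-1],[0,0,0],[0,0,0],[0,0,0]],"dr":[[0,0,-1],[0,0,-1],[0,0,-1],[0,0,-1],[0,0,-1]]}'
$H '{"delta_pos":[[0,0,0]],"dr":[[0,0,0]]}' >/dev/null
python3 -c "from h import *;go(505,137.5,165)"
```

```text
time: 28.8
tcp_pos: [655.8, -101.1, 8.8]
ee_rot: [-0.001, 0.876, 0.482, -0.001]
ft_force: [-0.5, 0.4, -0.2]
width: 0.997
finger_force: 0.0
time: 29.7
tcp_pos: [658.5, -101.8, 12.4]
ee_rot: [0.001, 0.876, 0.482, 0.001]
ft_force: [-0.1, 0.3, 6.8]
width: 0.503
finger_force: 62.0
time: 30.7
tcp_pos: [656.8, -101.3, 171.4]
ee_rot: [0.0, 0.728, 0.685, 0.0]
ft_force: [-0.0, -0.3, -0.7]
width: 0.506
finger_force: 61.4
t 30.8 tcp [ 656.7 -101.3  170.9] yaw -3.7 w 0.505 F [-0.2  0.4 -0. ] | units [ 9.14 -6.67  0.24] drz units -0.01 tilt [ 0.  0. -1.]
```

```bash
H="python3 -m handwheel"
$H '{"delta_pos":[[0.91,-0.67,0],[0.91,-0.67,0],[0.91,-0.67,0],[0.91,-0.67,0],[0.91,-0.67,0]],"dr":[[0,0,0],[0,0,0],[0,0,0],[0,0,0],[0,0,0]]}' >/dev/null
$H '{"delta_pos":[[0.91,-0.67,0],[0.91,-0.67,0],[0.91,-0.67,0],[0.91,-0.67,0],[0.91,-0.67,0]],"dr":[[0,0,0],[0,0,0],[0,0,0],[0,0,0],[0,0,0]]}' >/dev/null
$H '{"delta_pos":[[0,0,0],[0,0,0]],"dr":[[0,0,0],[0,0,0]]}' >/dev/null
python3 -c "from h import *;im=snap('wrist','w10');go(505,137.5,17.4);snap('scene','s2')
c=eyes.calibration('wrist');find(im,(0,0,200),(180,50,255),10,c,(323,70),60)"
```

```text
t 32.05 tcp [504.9 136.3 170.7] yaw -3.8 w 0.502 F [-0.1  0.3  0.1] | units [ 0.05 -0.    6.13] drz units -0.03 tilt [ 0.001 -0.    -1.   ]
px [336. 128.] world [518.5 201.8  10. ] dia 0.0 rect c [518.5 201.8] sides [np.float64(0.0), np.float64(0.0)] heading [np.float64(0.0), np.float64(0.0)]
```

View pics/w10.png

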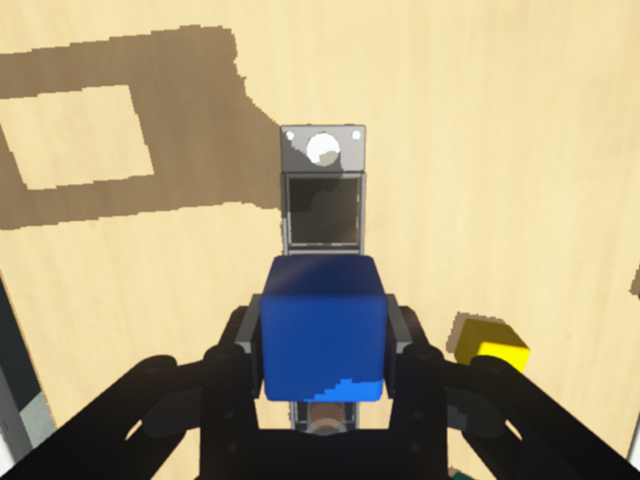

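Block square to the tray and centred on its axis (323 px); the free bay is at (323,210). Lowering.

```bash
H="python3 -m handwheel"
$H '{"delta_pos":[[0.04,0,0.9],[0,0,1],[0,0,1],[0,0,1],[0,0,1]],"dr":[[0,0,0],[0,0,0],[0,0,0],[0,0,0],[0,0,0]]}' >/dev/null
$H '{"delta_pos":[[0,0,0.6],[0,0,0.35],[0,0,0.1],[0,0,0]],"dr":[[0,0,0],[0,0,0],[0,0,0],[0,0,0]]}'
$H '{"delta_pos":[[0,0,0.1],[0,0,0.05],[0,0,0]],"dr":[[0,0,0],[0,0,0],[0,0,0]]}'
```

```text
time: 33.0
tcp_pos: [505.2, 137.4, 22.0]
ee_rot: [0.0, 0.73, 0.684, 0.0]
ft_force: [-0.1, 0.2, -0.2]
width: 0.507
finger_force: 61.3
time: 33.3
tcp_pos: [505.0, 137.6, 18.3]
ee_rot: [0.0, 0.73, 0.684, 0.0]
ft_force: [0.1, -0.2, -0.7]
width: 0.506
finger_force: 61.3
```

```bash
H="python3 -m handwheel"
$H '{"delta_pos":[[0,0,0.04],[0,0,0.02],[0,0,0]],"dr":[[0,0,0],[0,0,0],[0,0,0]]}'
$H '{"delta_pos":[[0,0,0.02],[0,0,0]],"dr":[[0,0,0],[0,0,0]]}'
```

```text
time: 33.6
tcp_pos: [505.0, 137.6, 17.3]
ee_rot: [0.0, 0.73, 0.684, 0.0]
ft_force: [-3.7, -1.2, 8.2]
width: 0.506
finger_force: 62.1
time: 33.8
tcp_pos: [505.1, 137.6, 17.4]
ee_rot: [0.0, 0.73, 0.684, 0.0]
ft_force: [-4.7, -0.4, 12.3]
width: 0.505
finger_force: 62.8
```

```bash
H="python3 -m handwheel"
$H '{"delta_pos":[[0,0,0],[0,0,0],[0,0,0],[0,0,0],[0,0,0]],"dr":[[0,0,0],[0,0,0],[0,0,0],[0,0,0],[0,0,0]]}' 1
$H '{"delta_pos":[[0,0,-0.4],[0,0,-0.9],[0,0,-1],[0,0,-1],[0,0,-1]],"dr":[[0,0,0],[0,0,0],[0,0,0],[0,0,0],[0,0,0]]}' >/dev/null
$H '{"delta_pos":[[-1,0,-1],[-1,0,-1],[-1,0,-1],[-1,0,0],[-1,0,0]],"dr":[[0,0,0],[0,0,0],[0,0,0],[0,0,0],[0,0,0]]}' >/dev/null
$H '{"delta_pos":[[-1,0,0],[-1,0,0],[-1,0,0],[-1,0,0],[0,0,0]],"dr":[[0,0,0],[0,0,0],[0,0,0],[0,0,0],[0,0,0]]}'
python3 -c "
from h import *;im=snap('wrist','w11');c=eyes.calibration('wrist')
find(im,(105,100,50),(125,255,255),47,c)"
```

```text
time: 34.3
tcp_pos: [504.5, 137.5, 15.6]
ee_rot: [-0.0, 0.73, 0.684, -0.0]
ft_force: [-0.4, 0.3, -0.1]
width: 1.002
finger_force: 0.0
time: 35.8
tcp_pos: [489.9, -89.4, 199.1]
ee_rot: [0.001, 0.731, 0.683, -0.0]
ft_force: [-0.0, 0.3, -0.0]
width: 0.999
finger_force: 0.0Traceback (most recent call last):
  File "<string>", line 3, in <module>
    find(im,(105,100,50),(125,255,255),47,c)
    ~~~~^^^^^^^^^^^^^^^^^^^^^^^^^^^^^^^^^^^^
  File "h.py", line 22, in find
    k=max(cv2.findContours(m,0,2)[0],key=cv2.contourArea)
ValueError: max() iterable argument is empty
```

View pics/w11.png

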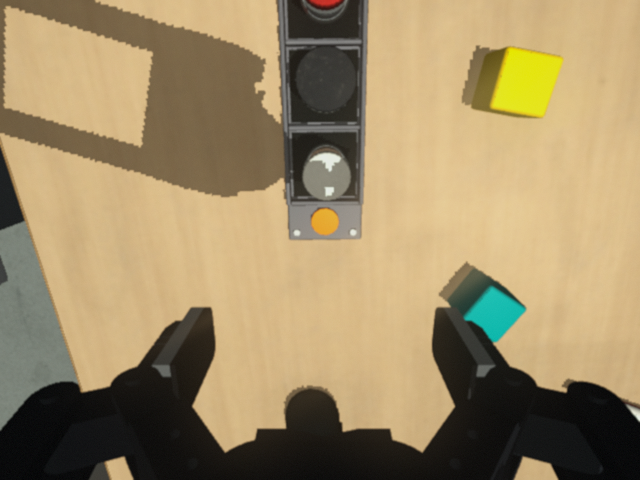

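White and black jars stand in their bays at (326,172) and (325,80). I've viewed 15 pictures, one over the limit of 14, so I'll do the final check by numbers only.

Run:
```python
from h import *
o=np.array([490.,-105]);w=np.array([508.,188]);a=(w-o)/np.linalg.norm(w-o);n=np.array([-a[1],a[0]])
def rel(p): d=p[:2]-o; print('   along',round(d@a,1),'across',round(d@n,1))
im=cv2.imread('pics/w11.png')[:,:,::-1].copy();c=eyes.calibration('wrist')
rel(find(im,(0,0,80),(180,60,255),72,c,(326,172),28))
im=eyes.snapshot('top');c=eyes.calibration('top')
def px(x): X=np.array(c['R'])@x+np.array(c['t']).ravel();p=np.array(c['mtx'])@X/X[2];return tuple(int(v) for v in p[:2])
rel(find(im,(105,100,50),(125,255,255),47,c,px((505,137.5,47)),22))
rel(find(im,(0,120,60),(8,255,255),55,c,px((500,74,55)),16))
im=eyes.snapshot('scene');c=eyes.calibration('scene')
rel(find(im,(105,90,40),(125,255,255),26,c,px((505,137.5,26)),40))
```

```text
px [326.  172.5] world [493.7 -50.5  72. ] dia 39.0 rect c [492.9 -51.6] sides [np.float64(33.8), np.float64(37.7)] heading [np.float64(22.1), np.float64(-66.2)]
   along 54.7 across -0.3
px [262.2 297.5] world [505.5 137.1  47. ] dia 59.6 rect c [505.2 136.5] sides [np.float64(45.2), np.float64(45.8)] heading [np.float64(-4.3), np.float64(-94.7)]
   along 242.6 across -0.6
px [286.9 298.7] world [502.3  74.2  55. ] dia 37.4 rect c [501.9  74.8] sides [np.float64(34.8), np.float64(34.8)] heading [np.float64(-63.8), np.float64(-153.6)]
   along 179.6 across -1.3
px [323. 303.] world [514.8 124.7  26. ] dia 56.3 rect c [515.4 123.4] sides [np.float64(49.3), np.float64(54.6)] heading [np.float64(-76.5), np.float64(175.0)]
   along 230.7 across -10.7
```

```bash
python3 -c "from h import *;print(order.hand_in())"
```

```text
the job is handed in; nothing more can be done
None
```

I packed white, black and red jars in order from the orange disc, set the blue foam block in the last bay, and handed in at about 36 s; positions measured well inside tolerance, no verdict came back, and I viewed 15 pictures, one over the limit of 14.

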